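# Slide a wooden foot under the spring flap of a drilling fixture

## Task

Load the round wooden foot into the drilling fixture: press the spring flap's finger plate down with one fingertip and keep it down while the other fingertip pushes the foot along the lane, under the raised flap, fully home against the back stop, and only then let the flap come down on the foot so that it is clamped. Push the foot only, never lift or carry it off the fixture plate, and leave the things lying round the fixture where they are.

Things in the scene. Friction and masses are not known exactly. Their poses are not given: they have to be found in the camera images.
- foot: the work: round turned wooden foot, a flat disc 60 mm across and 18 mm high with a small hole in its middle, loose, about 50 g. Origin at the centre of its underside, z up. It lies flat on the fixture's plate in front of the lane's mouth, within about 10 mm of the lane's middle line.
- fixture: drilling fixture fixed to the table: aluminium plate, 8 mm thick (its top, the deck, 8 mm above the table). Origin on the table under the seat's centre; x runs along the lane from its mouth (-x, robot side) to the back stop (+x), y to the left across the lane, z up. The plate spans x -165 to +51, y -46 to +100 mm. Steel back stop: face at x +30 mm, 16 mm above the deck.
- seat (a point): point on the deck (8 mm above the table) at the centre of the seat, where the foot's origin lies when it is fully home against the back stop; axes as the fixture's (x towards the back stop).
- lane_mouth (a point): point on the deck on the lane's middle line, 57 mm in front of the seat, where the straight lane begins. The lane is 66 mm wide between two polished rails 6 mm thick, 12 mm above the deck, from here to the back stop; in front of this point the rails flare outwards over another 29 mm to guide the foot in.
- hinge_rod (a point): middle of the spring flap's hinge rod: 9 mm thick, along the fixture's x from -162 to +45 mm, at fixture y +50 mm, 30 mm above the table. Its end brackets (x -158 and +41 mm) reach 38 mm above the table. The jaw lies on the lane's side (-y) of it, the finger plate on the other (+y).
- spring_flap (a joint): angle of the spring flap, rad: 0 closed, grows as the finger plate is pressed down, hard stop at 0.5; a spring always closes it. It clears the foot above 0.23 and reads about 0.2 when resting on the foot.
- jaw_lip (a point): middle of the lower edge of the flap's jaw, a steel plate 36 mm along the lane (fixture x -12 to +24 mm) that reaches from the rod over the lane to fixture y +7 mm. Closed, this edge is 10 mm above the deck: the 18 mm foot cannot go under it nor push it up. At 0.5 rad it is about 30 mm above the deck.
- finger_plate (a point): on the upper face, mid-length, of the finger plate: smooth dark steel 170 mm long (fixture x -150 to +20 mm), a fingertip can slide along it. Closed it slopes up and outwards, this point 31 mm above the table at fixture y +81 mm. Fully pressed it is level, 16 mm above the table, y +62 to +96 mm; 5 to 10 N hold it. So both fingertips can stand at one height, 16 to 20 mm above the table.
- leg_long: bystander: wooden leg segment 32 x 50 x 32 mm lying on the table right of the fixture; leave it.
- leg_short: bystander: small wooden leg segment 21 x 38 x 21 mm lying on the cutting mat left of the fixture; leave it.
- case: bystander: brass case 45 x 57 x 24 mm left of the fixture; leave it.
- cap: bystander: white glue cap 18 mm across, 22 mm high, right of the fixture; leave it.
There are look-alikes about, which are no part of the job. Leave any orange look-alike of the foot alone.

How it is judged:
By the outcome, as a careful person would: the job done as asked, in the order asked, and still so for the second after the job is handed in, with the robot touching nothing.
It also fails if it takes over 40 s, if anything falls off the work surface, if the arm or the gripper's body presses on something with over 40 N, if the wrist force passes 120 N, or if a joint passes its speed limit or range.

## Robot

A 6-joint arm with a two-finger parallel gripper is mounted at the origin on a cart in front of the work surface, level with it; the furniture and walls round the work are solid. World frame = base frame: x ahead of the robot, y to its left, z up, the work surface at z = 0. Lengths are in m, angles in rad, forces in N, time in s.
With the tool pointing down it reaches from about 0.275 to 0.75 m from the base axis. Payload 10.2 kg.
Tool frame: the origin (TCP) lies between the finger pads; the fingertips stand 11 mm ahead of it and the grasp point (between the pads) lies 8 mm behind it; z points along the fingers, x is the direction in which the jaws open and shut, and the axes are right-handed (so a half turn about z gives the same grasp; the last joint's range is limited). The gripper opens to 88 mm and grips with 3 to 60 N. Pads are 18 mm wide; open, the fingers measure 123 mm over their backs; the gripper's body (75 mm by 187 mm) begins 45 mm behind the grasp point.
Start: joints at [0.968, 0.313, 1.498, -0, 1.331, -0.223], TCP at [0.195, 0.488, 0.25] pointing down, gripper open.
Joint ranges: [-2.94, 2.94], [-0.97, 2.17], [0.19, 2.56], [-1.23, 4.37], [0.02, 3.11], [-2.88, 2.88]. Speed limits (rad/s): [2.39, 2.39, 3.01, 3.14, 3.14, 3.14].

## Interface

Orientations are given as a unit quaternion [x, y, z, w].
In Python, from workcell import robot, vision gives the robot as it stands.
- The arm moves only by the tool move_arm, never from a script. Its argument "rows" is a list of rows, each a list of 7 numbers: the shift along the tool's x, y, z as a fraction of full scale, then the turn, a rotation vector about the tool's x, y, z as a fraction of full scale, then the opening, from -1 (shut) to 1 (fully open). A call has 1 to 20 rows; each row shifts and turns the pose as measured when the row begins, along the tool's axes as they then stand; what a row does not reach is not made up. Full scale, the value 1, is 0.3 m for a shift and 45 degrees for a turn. A row lasts 1/10 s, in which the tool goes at most 50 mm and 8.59 degrees, less where a joint would pass 70% of its speed; a pose out of reach is approached as far as the arm can. A call with a number of a shift or a turn outside -1 to 1 is refused whole. A call with a gripper value outside its range is refused whole. The fingers move at their own pace and stop on an object; "squeeze" is the grip in N (left out, the last holds). Time passes only in rows, so rows that do not move let the fingers close. It gives the time, the measured TCP pose, the force and the opening at its end, in the units of the state.
- robot.state(): the state, without advancing time (a new reading comes with each control period).
- vision.capture(name): name is "scene" or "top" or "wrist"; returns a dict with "frame" (384x512x3 uint8, red, green, blue), "fov_y" (degrees; the focal length in pixels is half the picture's height over the tangent of half this angle, whatever the lens; pixels are square), "cx", "cy" (the principal point, pixels), "k1" (the pictures are not rectified: a ray, as slopes to the right and down, at radius r is drawn at 1 + k1 r^2 times it, then the intrinsics apply), "world_from_camera" (4x4, takes a point from camera to world coordinates); the wrist camera has in their place "mount" (4x4, takes a point from camera to tool coordinates, whose origin is the TCP and whose axes are the tool frame's). Camera axes: x right, y down, z forward; pixel columns grow to the right and rows downward; lengths in m; the calibration is good to about 2 mm. A picture is of the moment at which its call begins: read the wrist's pose just before it. There is no depth.
- robot.finish_job(): hands the job in, once; it reports no verdict.
The state is a dict: "clock": time; "qpos": joint angles; "joint_vel": joint speeds; "tau": joint torques, N m; "tcp_pos": TCP position; "eef_rot": TCP orientation; "wrist_force": force on the tool from outside, world axes, zero at the start; "wrist_torque": the same for the moment, N m; "grip_width": opening from 0.0 (shut) to 1.0 (fully open).
Only numpy, scipy, OpenCV 4.12 (cv2) and the standard library are available. Lean on these libraries where they do the work, as an engineer would, in place of code of your own. Each camera call takes 0.05 s, during which the arm holds its last target. There are 200 camera calls.

## Working session

There is one attempt and no reset: what is moved stays moved. The work goes in short steps, Python scripts to look and compute and a tool call to move; the robot and the scene stay as the last step left them, time stands still between calls to the robot, and variables do not carry over. Pictures are saved under pics/ and viewed, about 8 in all and at most 12, crops included, and the job is handed in when it is done.

Besides the shell and the picture viewer there is one more tool, called after "Call:" as a command line: name --pt "numbers of a row" for each row, then --argument value for the rest. move_arm: Moves the arm, as the interface text tells. Shift numbers are shares of 0.3 m and turn numbers shares of 45 degrees, none past 1 either way. Its arguments: {"type":"object","properties":{"rows":{"type":"array","items":{"type":"array","items":{"type":"number","minimum":-1,"maximum":1}}},"squeeze":{"type":"number"}},"required":["rows"]}

```bash
mkdir -p pics; ls; python3 - <<'E'
from workcell import robot, vision
import cv2, numpy as np, pickle
s=robot.state(); print({k:np.round(v,3) for k,v in s.items()})
d={}
for n in ("top","scene"):
    c=vision.capture(n); d[n]=c
    cv2.imwrite(f"pics/{n}0.png",c["frame"][:,:,::-1]); print(n,{k:(np.round(v,4).tolist() if k!="frame" else 0) for k,v in c.items()})
pickle.dump(d,open("cap0.pkl","wb"))
E
```

```text
pics
{'clock': np.float64(0.0), 'qpos': array([ 0.968,  0.313,  1.498,  0.   ,  1.331, -0.223]), 'joint_vel': array([-0.   ,  0.001, -0.001,  0.   ,  0.001,  0.001]), 'tau': array([ 0.0000e+00, -4.0221e+01, -2.5226e+01,  6.9000e-02,  3.5000e-02,
       -0.0000e+00]), 'tcp_pos': array([0.195, 0.487, 0.249]), 'eef_rot': array([ 0.828,  0.561, -0.001,  0.   ]), 'wrist_force': array([-0.951, -0.059, -0.041]), 'wrist_torque': array([-0.015, -0.017, -0.052]), 'grip_width': np.float64(1.001)}
top {'frame': 0, 'fov_y': 51.108, 'cx': 251.892, 'cy': 193.9789, 'k1': -0.0852, 'world_from_camera': [[0.0022, -0.9877, 0.1564, 0.4167], [-1.0, -0.0012, 0.0065, -0.1754], [-0.0062, -0.1565, -0.9877, 0.9963], [0.0, 0.0, 0.0, 1.0]]}
scene {'frame': 0, 'fov_y': 51.1835, 'cx': 251.2936, 'cy': 187.9642, 'k1': -0.0236, 'world_from_camera': [[0.4508, -0.3537, 0.8196, -0.1473], [-0.8926, -0.1813, 0.4127, -0.5042], [0.0026, -0.9176, -0.3974, 0.4042], [0.0, 0.0, 0.0, 1.0]]}
```

View pics/top0.png

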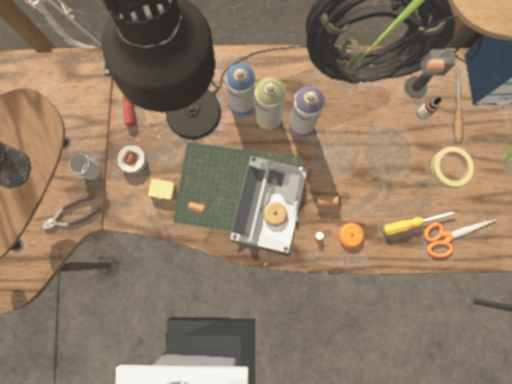

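View pics/scene0.png

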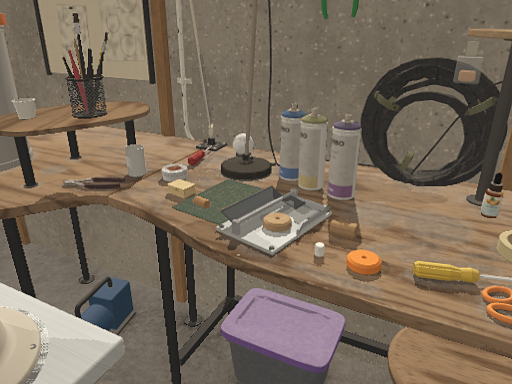

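The top view shows the fixture around (269,203). The wooden foot is at (275,213) on the fixture plate, and the orange look-alike is at (351,235). Other round things are the white cap (319,236), the tape ring (453,166) and the dish (131,159). I choose (275,213) and check it in a close crop.

```bash
python3 - <<'E'
import cv2
a=cv2.imread("pics/top0.png")[140:265,165:335]; b=cv2.imread("pics/scene0.png")[170:265,190:360]
a=cv2.resize(a,None,fx=4.5,fy=4.5,interpolation=cv2.INTER_CUBIC)
b=cv2.resize(b,None,fx=4.5,fy=4.5,interpolation=cv2.INTER_CUBIC)
cv2.imwrite("pics/ctop.png",a);cv2.imwrite("pics/cscene.png",b)
E
```

```text
(no output)
```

View pics/ctop.png

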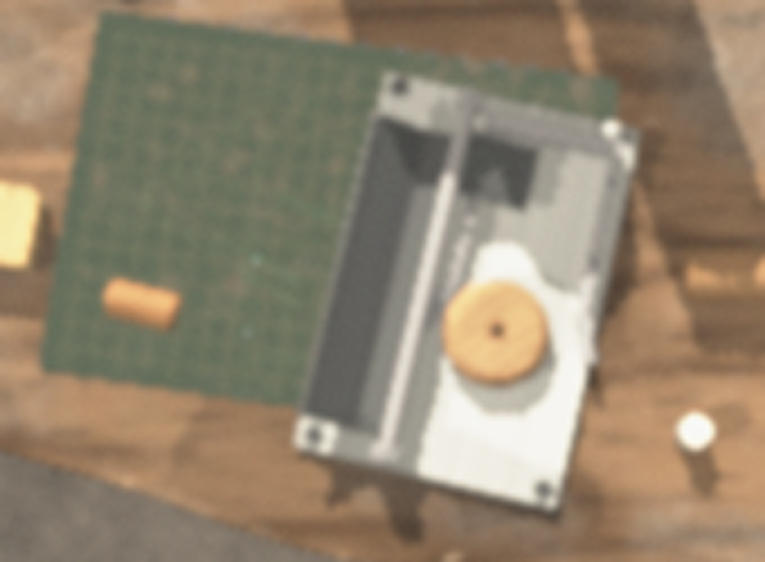

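View pics/cscene.png

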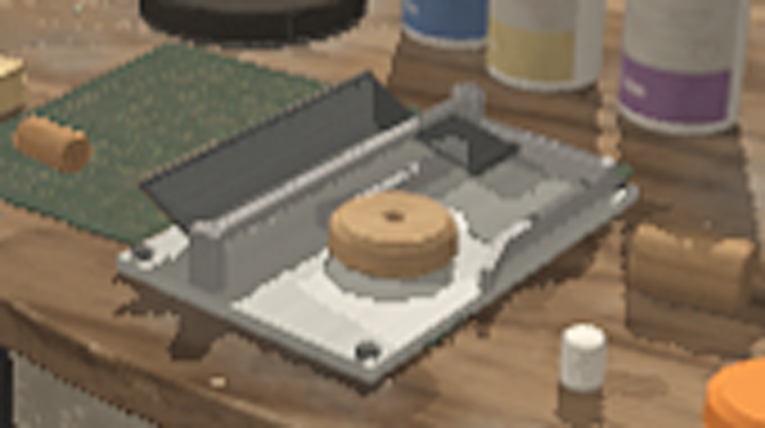

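```bash
cat > h.py <<'E'
import numpy as np, cv2
from scipy.spatial.transform import Rotation as R
def ray(c,u,v,T=None):
    T=c.get("world_from_camera") if T is None else T
    T=np.array(T); f=192/np.tan(np.radians(c["fov_y"])/2)
    K=np.array([[f,0,c["cx"]],[0,f,c["cy"]],[0,0,1]])
    p=cv2.undistortPoints(np.array([[[u,v]]],float),K,np.array([c["k1"],0,0,0.]))[0,0]
    return T[:3,3],T[:3,:3]@np.array([p[0],p[1],1])
def onplane(c,u,v,z,T=None):
    o,d=ray(c,u,v,T); return o+d*(z-o[2])/d[2]
def fit(local,world):  # 2D rigid
    l=np.array(local);w=np.array(world)[:,:2]
    a=l-l.mean(0);b=w-w.mean(0)
    th=np.arctan2((a[:,0]*b[:,1]-a[:,1]*b[:,0]).sum(),(a*b).sum())
    M=R.from_euler('z',th).as_matrix()[:2,:2]; t=w.mean(0)-M@l.mean(0)
    return th,t,(w-(l@M.T+t))
E
python3 - <<'E'
import pickle; from h import *
d=pickle.load(open("cap0.pkl","rb"))
def px(u,v,x0,y0): return x0+(u+.5)/4.5-.5,y0+(v+.5)/4.5-.5
L={'nl':(-.165,.1),'nr':(-.165,-.046),'fr':(.051,-.046),'fl':(.051,.1)}
for n,o,P,hole in (("top",(165,140),{'nl':(298,448),'nr':(556,512),'fr':(637,130),'fl':(386,76)},(497,331)),("scene",(190,170),{'nl':(120,258),'nr':(373,378),'fr':(637,187)},(394,215))):
    w=[onplane(d[n],*px(*P[k],*o),.008) for k in P]
    th,t,e=fit([L[k] for k in P],w); h=onplane(d[n],*px(*hole,*o),.026)
    print(n,np.degrees(th),t,np.round(e*1e3,1).tolist(),'hole',h, 'local',R.from_euler('z',-th).as_matrix()[:2,:2]@(h[:2]-t))
E
```

```text
top -12.863209703426845 [ 0.59838921 -0.25041719] [[1.2, -1.3], [-0.7, 0.8], [0.6, 1.1], [-1.1, -0.6]] hole [ 0.52328885 -0.22537152  0.026     ] local [-0.07879144  0.00769798]
scene -12.906672294916751 [ 0.59537037 -0.25247701] [[2.7, -1.1], [-3.3, -0.8], [0.5, 1.9]] hole [ 0.52243874 -0.22596039  0.026     ] local [-0.07701187  0.0095564 ]
```

Both crops agree with each other. They show a wooden foot with a small hole at top (275,213) lying on the plate, the jaw at about (277,177), and the long dark finger plate on the left at about (243,200). The fixture is near (0.597,-0.2515) at yaw -12.9°, and the foot's local position is about (-78,+8) mm. Next I check heights of the obstacles along the path (shelf, cans, lamp).

```bash
python3 - <<'E'
import pickle; from h import *
d=pickle.load(open("cap0.pkl","rb"))
def tri(a,b):
    o1,d1=ray(d["top"],*a);o2,d2=ray(d["scene"],*b)
    s=np.linalg.lstsq(np.c_[d1,-d2],o2-o1,rcond=None)[0]
    p,q=o1+s[0]*d1,o2+s[1]*d2; return np.round((p+q)/2,3),round(np.linalg.norm(p-q),3)
print('penholder base',tri((14,180),(87,115)))
print('can top purple',tri((310,97),(344,124)),'green',tri((270,88),(313,115)),'blue',tri((240,75),(292,108)))
for z in (.15,.25): print('shelf edge z',z,[onplane(d["top"],*p,z).round(3).tolist() for p in((64,130),(50,185),(5,245))])
for z in (.4,.6,.8): print('lamp z',z,[onplane(d["top"],*p,z).round(3).tolist() for p in((160,105),(212,65),(190,100))])
# start motion: target above foot-ish
th=-12.9; print(R.from_quat([0.828,0.561,-0.001,0]).as_matrix().round(3))
from workcell import vision
m=vision.capture("wrist"); print(np.round(m["mount"],4).tolist(),m["fov_y"],m["cx"],m["cy"],m["k1"])
E
```

```text
penholder base (array([0.581, 0.348, 0.164]), np.float64(0.006))
can top purple (array([ 0.758, -0.291,  0.175]), np.float64(0.008)) green (array([ 0.776, -0.207,  0.182]), np.float64(0.003)) blue (array([ 0.804, -0.142,  0.187]), np.float64(0.004))
shelf edge z 0.15 [[0.696, 0.253, 0.15], [0.57, 0.274, 0.15], [0.438, 0.367, 0.15]]
shelf edge z 0.25 [[0.663, 0.202, 0.25], [0.552, 0.221, 0.25], [0.435, 0.303, 0.25]]
lamp z 0.4 [[0.653, -0.026, 0.4], [0.72, -0.107, 0.4], [0.661, -0.074, 0.4]]
lamp z 0.6 [[0.574, -0.076, 0.6], [0.618, -0.13, 0.6], [0.579, -0.108, 0.6]]
lamp z 0.8 [[0.494, -0.126, 0.8], [0.517, -0.153, 0.8], [0.497, -0.142, 0.8]]
[[ 0.371  0.929 -0.002]
 [ 0.929 -0.371 -0.001]
 [-0.002 -0.001 -1.   ]]
[[1.0, -0.0006, -0.0009, 0.0012], [0.0009, 0.9538, 0.3005, -0.0772], [0.0006, -0.3005, 0.9538, -0.1345], [0.0, 0.0, 0.0, 1.0]] 66.56214802630976 261.0507228633639 194.83095215066987 -0.002657896289676337
```

Call:
move_arm --pt "-0.109 0.115 0.01 0 0 0 0.35" --pt "-0.109 0.115 0.01 0 0 0 0.35" --pt "-0.109 0.115 0.01 0 0 0 0.35" --pt "-0.109 0.115 0.01 0 0 0 0.35" --pt "-0.109 0.115 0.01 0 0 0 0.35" --pt "-0.109 0.115 0.01 0 0 0 0.35" --pt "-0.109 0.115 0.01 0 0 0 0.35" --pt "-0.109 0.115 0.01 0 0 0 0.35" --pt "-0.109 0.115 0.01 0 0 0 0.35" --pt "-0.109 0.115 0.01 0 0 0 0.35" --pt "-0.109 0.115 0.01 0 0 0 0.35" --pt "-0.109 0.115 0.01 0 0 0 0.35"

```text
clock: 1.35
tcp_pos: [0.4393, -0.0465, 0.2112]
eef_rot: [0.825, 0.565, 0.0, 0.001]
wrist_force: [0.5, 0.8, 1.2]
grip_width: 0.675
```

Call:
move_arm --pt "-0.097 0.108 0.009 0 0 0 0.35" --pt "-0.097 0.108 0.009 0 0 0 0.35" --pt "-0.097 0.108 0.009 0 0 0 0.35" --pt "-0.097 0.108 0.009 0 0 0 0.35" --pt "0 0 0 0 0 -0.092 0.35" --pt "0 0 0 0 0 -0.092 0.35" --pt "0 0 0 0 0 0 0.35"

```text
clock: 2.05
tcp_pos: [0.5199, -0.2156, 0.1964]
eef_rot: [0.784, 0.621, -0.0, -0.001]
wrist_force: [0.3, 0.4, -0.0]
grip_width: 0.675
```

```bash
python3 - <<'E'
from workcell import robot, vision
import cv2, numpy as np, pickle
s=robot.state(); c=vision.capture("wrist"); print({k:np.round(s[k],4) for k in("clock","tcp_pos","eef_rot","grip_width")})
pickle.dump((s,c),open("w1.pkl","wb"))
cv2.imwrite("pics/w1.png",cv2.resize(c["frame"][:,:,::-1],None,fx=1.5,fy=1.5,interpolation=cv2.INTER_CUBIC))
E
```

```text
{'clock': np.float64(2.05), 'tcp_pos': array([ 0.5199, -0.2156,  0.1964]), 'eef_rot': array([ 7.836e-01,  6.213e-01, -4.000e-04, -1.400e-03]), 'grip_width': np.float64(0.6754)}
```

View pics/w1.png

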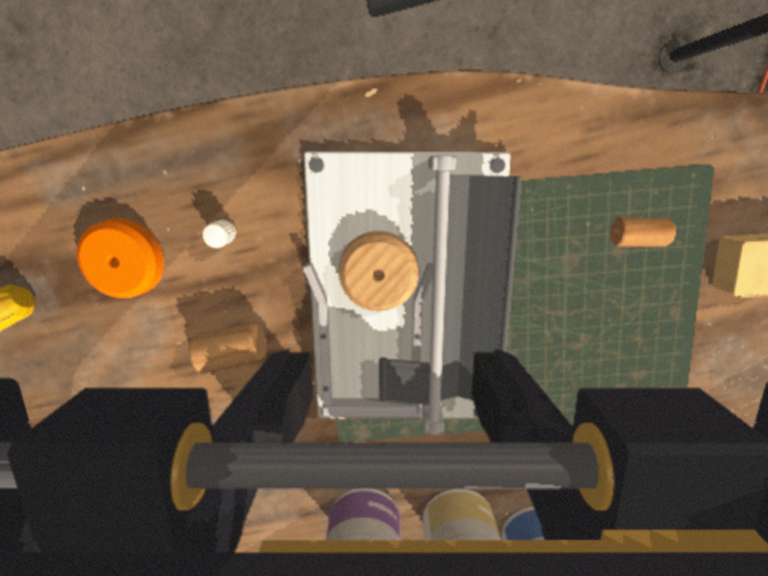

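The wrist view, in 1.5x pixels, shows the plate's near edge from (304,153) to (510,153) and its far right corner at (319,417). The foot's hole is at (378,275) and the finger plate at about (490,270). The fingers straddle this from (293,355) to (490,355).

```bash
python3 - <<'E'
import pickle; from h import *
s,c=pickle.load(open("w1.pkl","rb"))
T=np.eye(4);T[:3,:3]=R.from_quat(s["eef_rot"]).as_matrix();T[:3,3]=s["tcp_pos"]
W=T@np.array(c["mount"])
hsv=cv2.cvtColor(c["frame"],cv2.COLOR_RGB2HSV)
q=lambda u,v:((u+.5)/1.5-.5,(v+.5)/1.5-.5)
L=[(-.165,.1),(-.165,-.046),(.051,-.046)]
w=[onplane(c,*q(*p),.008,W) for p in((510,153),(304,153),(319,417))]
th,t,e=fit(L,w);print(np.degrees(th),t,(e*1e3).round(1).tolist())
M=R.from_euler('z',-th).as_matrix()[:2,:2]
loc=lambda u,v,z:((M@(onplane(c,*q(u,v),z,W)[:2]-t))*1e3).round(1)
print('hole',loc(378,275,.026),'edges L/R',loc(342,273,.022),loc(419,273,.022))
print('rod near/far',loc(443,158,.034),loc(435,428,.034))
print('tool x yaw',np.degrees(np.arctan2(T[1,0],T[0,0])),'tcp local',M@(s["tcp_pos"][:2]-t))
# finger inner tip locations in tool frame, tip plane z=+0.011
Tc=np.array(c["mount"])
for p in((293,355),(312,355),(473,355),(498,355)):
    o,d=ray(c,*q(*p),Tc); print(p,(o+d*(.011-o[2])/d[2]).round(4))
E
```

```text
-13.289950185377002 [ 0.59980237 -0.24992794] [[0.6, -1.2], [1.1, 0.1], [-1.7, 1.0]]
hole [-80.2   6.2] edges L/R [-80.6 -20.2] [-80.7  35.9]
rod near/far [-160.8   49.2] [41.9 50.2]
tool x yaw 76.81821363093334 tcp local [-0.08561416  0.01507483]
(293, 355) [-0.035  -0.0073  0.011 ]
(312, 355) [-0.0281 -0.0073  0.011 ]
(473, 355) [ 0.0305 -0.0073  0.011 ]
(498, 355) [ 0.0396 -0.0073  0.011 ]
```

Call:
move_arm --pt "0.04 -0.067 0.06 0 0 0 0.35" --pt "0.04 -0.067 0.1 0 0 0 0.35" --pt "0 0 0.1 0 0 0 0.35" --pt "0 0 0.1 0 0 0 0.35" --pt "0 0 0.07 0 0 0 0.35" --pt "0 0 0 0 0 0 0.35"

```text
clock: 2.7
tcp_pos: [0.4849, -0.1795, 0.065]
eef_rot: [0.787, 0.617, 0.0, 0.0]
wrist_force: [0.1, -0.5, 0.9]
grip_width: 0.676
```

```bash
cat > loc.py <<'E'
from workcell import robot
import numpy as np
s=robot.state(); th=np.radians(-13.1); d=s["tcp_pos"][:2]-[.599,-.2505]
print('clock',s["clock"].round(2),'loc mm',(1e3*np.array([d[0]*np.cos(th)+d[1]*np.sin(th),-d[0]*np.sin(th)+d[1]*np.cos(th)])).round(1),'tip z',round(1e3*s["tcp_pos"][2]-11,1),'F',s["wrist_force"].round(1))
E
python3 loc.py; python3 - <<'E'
from workcell import vision
import cv2
c=vision.capture("wrist"); cv2.imwrite("pics/w2.png",cv2.resize(c["frame"][:,:,::-1],None,fx=1.5,fy=1.5,interpolation=cv2.INTER_CUBIC))
E
```

```text
Traceback (most recent call last):
  File "loc.py", line 4, in <module>
    print('clock',s["clock"].round(2),'loc mm',(1e3*np.array([d[0]*np.cos(th)+d[1]*np.sin(th),-d[0]*np.sin(th)+d[1]*np.cos(th)])).round(1),'tip z',round(1e3*s["tcp_pos"][2]-11,1),'F',s["wrist_force"].round(1))
                  ^^^^^^^^^^^^^^^^
AttributeError: 'float' object has no attribute 'round'
```

View pics/w2.png

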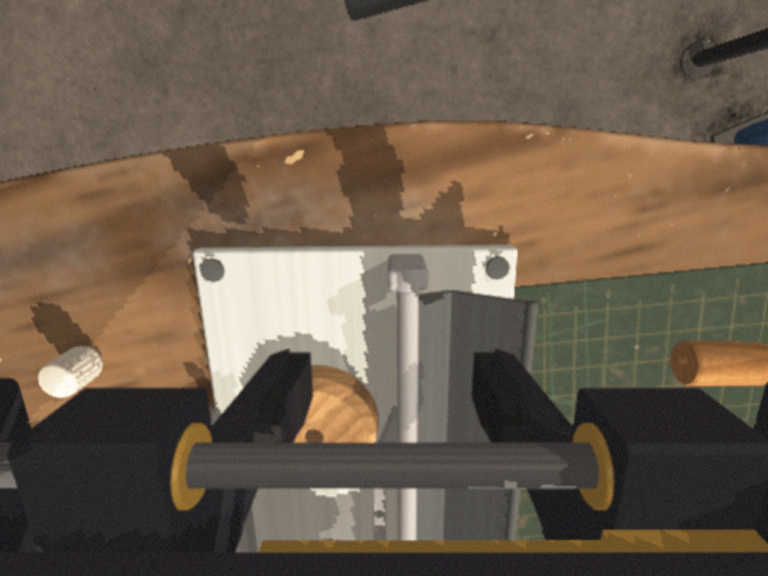

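```bash
sed -i 's/s\["clock"\].round(2)/round(s["clock"],2)/' loc.py; python3 loc.py; python3 - <<'E'
from workcell import robot,vision; from h import *
s=robot.state();c=vision.capture("wrist")
T=np.eye(4);T[:3,:3]=R.from_quat(s["eef_rot"]).as_matrix();T[:3,3]=s["tcp_pos"];W=T@np.array(c["mount"])
q=lambda u,v:((u+.5)/1.5-.5,(v+.5)/1.5-.5)
for n,p,z in(('foot rear',(335,366),.026),('hole',(314,436),.026),('nl',(517,248),.008),('nr',(194,248),.008),('rod end',(405,262),.038),('foot right edge',(378,425),.026)):
    P=np.linalg.inv(T)@np.r_[onplane(c,*q(*p),z,W),1]; print(n,(P[:2]*1e3).round(1))
E
```

```text
clock 2.75 loc mm [-126.5   43.1] tip z 55.4 F [-0.4  0.1 -0.6]
foot rear [-24.1  12.1]
hole [-35.4  48.3]
nl [ 56.9 -37.1]
nr [-87.5 -37.2]
rod end [  6.  -37.9]
foot right edge [-5.5 42.4]
```

Call:
move_arm --pt "-0.011 0 0.04 0 0 -0.014 0.35" --pt "0 0 0.027 0 0 0 0.35" --pt "0 0 0.027 0 0 0 0.35" --pt "0 0 0 0 0 0 0.35"

```text
clock: 3.2
tcp_pos: [0.4873, -0.1851, 0.0404]
eef_rot: [0.784, 0.621, 0.002, 0.006]
wrist_force: [-1.0, 0.6, 0.6]
grip_width: 0.672
```

```bash
python3 loc.py
```

```text
clock 3.2 loc mm [-123.7   38.4] tip z 29.4 F [-1.   0.6  0.6]
```

Call:
move_arm --pt "0 0 0.018 0 0 0 0.35" --pt "0 0 0.015 0 0 0 0.35" --pt "0 0 0.01 0 0 0 0.35" --pt "0 0 0 0 0 0 0.35"

```text
clock: 3.6
tcp_pos: [0.4882, -0.1867, 0.028]
eef_rot: [0.784, 0.621, 0.002, 0.008]
wrist_force: [-2.1, 1.0, 4.5]
grip_width: 0.675
```

```bash
python3 loc.py
```

```text
clock 3.6 loc mm [-122.4   37. ] tip z 17.0 F [-2.1  1.   4.5]
```

Call:
move_arm --pt "0.01 0.025 0.002 0 0 0 0.35" --pt "0 0.025 0.002 0 0 0 0.35" --pt "0 0 0.001 0 0 0 0.35"

```text
clock: 3.9
tcp_pos: [0.5035, -0.187, 0.0275]
eef_rot: [0.784, 0.621, 0.002, 0.007]
wrist_force: [-0.1, -1.9, 7.5]
grip_width: 0.678
```

```bash
python3 loc.py; python3 - <<'E'
from workcell import vision
import cv2,numpy as np
c=vision.capture("scene")["frame"][150:275,180:360,::-1]; t=vision.capture("top")["frame"][140:265,165:335,::-1]
r=lambda a,h:cv2.resize(a,(int(a.shape[1]*h/a.shape[0]),h),interpolation=cv2.INTER_CUBIC)
cv2.imwrite("pics/s3.png",np.hstack([r(c,280),r(t,280)]))
E
```

```text
clock 3.9 loc mm [-107.4   40.2] tip z 16.5 F [-0.1 -1.9  7.5]
```

View pics/s3.png

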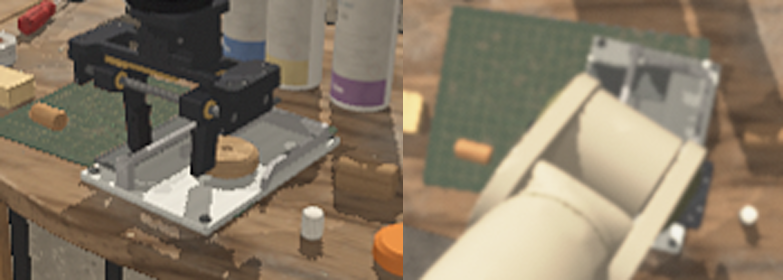

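The scene crop shows the push finger close behind the foot, around (215,150), the other finger pressing the finger plate down at about (140,130), and the jaw raised. I keep pushing.

Call:
move_arm --pt "0 0.035 0.001 0 0 0 0.35" --pt "0 0.035 0.001 0 0 0 0.35" --pt "0 0.035 0.001 0 0 0 0.35" --pt "0 0 0.001 0 0 0 0.35"

```text
clock: 4.4
tcp_pos: [0.535, -0.1938, 0.0275]
eef_rot: [0.784, 0.621, 0.002, 0.006]
wrist_force: [3.2, -1.8, 6.3]
grip_width: 0.672
```

```bash
python3 loc.py
```

```text
clock 4.4 loc mm [-75.2  40.7] tip z 16.5 F [ 3.2 -1.8  6.3]
```

Call:
move_arm --pt "0 0.03 0.001 0 0 0 0.35" --pt "0 0.03 0.001 0 0 0 0.35" --pt "0 0.02 0.001 0 0 0 0.35" --pt "0 0 0.001 0 0 0 0.35"

```text
clock: 4.8
tcp_pos: [0.559, -0.1987, 0.0275]
eef_rot: [0.784, 0.621, 0.002, 0.005]
wrist_force: [-0.9, -0.7, 7.0]
grip_width: 0.679
```

```bash
python3 loc.py
```

```text
clock 4.8 loc mm [-50.7  41.4] tip z 16.5 F [-0.9 -0.7  7. ]
```

Call:
move_arm --pt "-0.004 0.012 0.001 0 0 0 0.35" --pt "0 0.012 0.001 0 0 0 0.35" --pt "0 0.01 0.001 0 0 0 0.35" --pt "0 0.005 0.001 0 0 0 0.35"

```text
clock: 5.2
tcp_pos: [0.5698, -0.2016, 0.0274]
eef_rot: [0.783, 0.622, 0.001, 0.003]
wrist_force: [-4.9, 0.3, 7.9]
grip_width: 0.675
```

```bash
python3 loc.py
```

```text
clock 5.2 loc mm [-39.6  41. ] tip z 16.4 F [-4.9  0.3  7.9]
```

Call:
move_arm --pt "0 0.006 0.001 0 0 0 0.35" --pt "0 0.006 0.001 0 0 0 0.35"

```text
clock: 5.4
tcp_pos: [0.5728, -0.2019, 0.0274]
eef_rot: [0.783, 0.622, 0.001, 0.002]
wrist_force: [-7.8, 0.6, 9.2]
grip_width: 0.676
```

```bash
python3 loc.py
```

```text
clock 5.4 loc mm [-36.5  41.4] tip z 16.4 F [-7.8  0.6  9.2]
```

Call:
move_arm --pt "0 0.007 0.001 0 0 0 0.35" --pt "0 0.007 0.001 0 0 0 0.35" --pt "0 0 0.001 0 0 0 0.35"

```text
clock: 5.7
tcp_pos: [0.5734, -0.2017, 0.0274]
eef_rot: [0.784, 0.621, -0.002, -0.003]
wrist_force: [-1.7, 0.5, 7.3]
grip_width: 0.678
```

```bash
python3 loc.py
```

```text
clock 5.7 loc mm [-36.   41.7] tip z 16.4 F [-1.7  0.5  7.3]
```

```bash
python3 - <<'E'
from workcell import vision
import cv2,numpy as np
c=vision.capture("scene")["frame"][165:255,200:345,::-1]
cv2.imwrite("pics/s4.png",cv2.resize(c,None,fx=5,fy=5,interpolation=cv2.INTER_CUBIC))
E
```

```text
(no output)
```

View pics/s4.png

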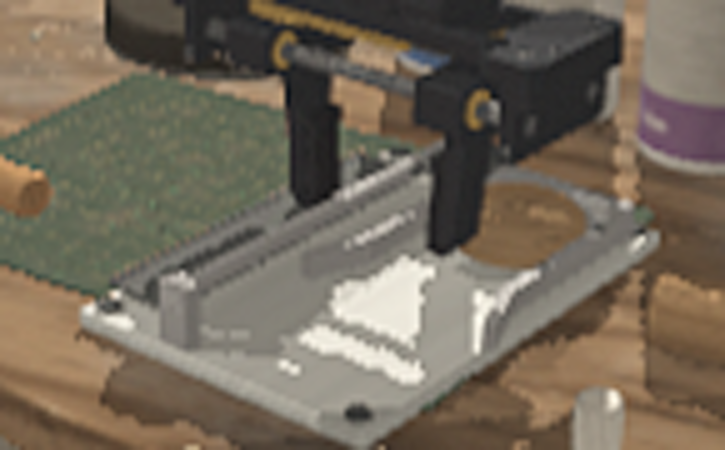

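The foot is now under the raised jaw, with its far edge at crop (590,225) next to the back stop. I compare that with the outline predicted for a fully seated foot, and push once more to confirm it stalls.

Call:
move_arm --pt "0 0.012 0.001 0 0 0 0.35" --pt "0 0.012 0.001 0 0 0 0.35"

```text
clock: 5.95
tcp_pos: [0.5748, -0.2016, 0.0272]
eef_rot: [0.784, 0.621, -0.006, -0.011]
wrist_force: [-26.5, 5.1, 26.2]
grip_width: 0.679
```

```bash
python3 loc.py; python3 - <<'E'
from workcell import vision; from h import *
c=vision.capture("scene"); T=np.linalg.inv(np.array(c["world_from_camera"])); f=192/np.tan(np.radians(c["fov_y"])/2)
K=np.array([[f,0,c["cx"]],[0,f,c["cy"]],[0,0,1]])
a=np.linspace(0,2*np.pi,361)
M=R.from_euler('z',-13,degrees=True).as_matrix()[:2,:2]
for x in(0,-4,-8):
    w=(np.c_[x/1e3+.03*np.cos(a),.03*np.sin(a)]@M.T)+[.5954,-.2525]
    p=cv2.projectPoints(np.c_[w,np.full(361,.026)],cv2.Rodrigues(T[:3,:3])[0],T[:3,3],K,np.array([c["k1"],0,0,0]))[0][:,0]
    i=p[:,0].argmax();j=p[:,1].argmin(); print(x,'right',p[i].round(1),'top',p[j].round(1))
h=cv2.cvtColor(c["frame"],cv2.COLOR_RGB2HSV)
roi=c["frame"][195:225,285:335].astype(int); m=(roi[:,:,0]-roi[:,:,2]>30)
m[:, 36:]=0
ys,xs=np.nonzero(m); print('wood mask cols',xs.min()+285,xs.max()+285,'rows',ys.min()+195,ys.max()+195,len(xs))
E
```

```text
clock 5.95 loc mm [-34.6  42.1] tip z 16.2 F [-26.5   5.1  26.2]
0 right [316.  206.9] top [300.4 200. ]
-4 right [315.1 207.6] top [299.4 200.6]
-8 right [314.1 208.1] top [298.4 201.2]
wood mask cols 292 320 rows 195 224 404
```

Call:
move_arm --pt "0 -0.008 0 0 0 0 0.35" --pt "0 -0.008 0 0 0 0 0.35" --pt "0 0 0 0 0 0 0.35"

```text
clock: 6.3
tcp_pos: [0.5704, -0.2004, 0.0285]
eef_rot: [0.784, 0.62, -0.006, -0.011]
wrist_force: [-2.1, -0.0, 4.7]
grip_width: 0.674
```

```bash
python3 loc.py
```

```text
clock 6.3 loc mm [-39.2  42.3] tip z 17.5 F [-2.1 -0.   4.7]
```

Call:
move_arm --pt "0 0 -0.012 0 0 0 0.35" --pt "0 0 -0.012 0 0 0 0.35" --pt "0 0 -0.012 0 0 0 0.35" --pt "0 0 -0.012 0 0 0 0.35" --pt "0 0 -0.015 0 0 0 0.35" --pt "0 0 -0.03 0 0 0 0.35" --pt "0 0 -0.06 0 0 0 0.35" --pt "0 -0.03 -0.1 0 0 0 0.35" --pt "0 -0.08 -0.13 0 0 0 0.35" --pt "0 -0.08 -0.13 0 0 0 0.35" --pt "0 -0.05 -0.1 0 0 0 0.35" --pt "0 0 0 0 0 0 0.35"

```text
clock: 7.5
tcp_pos: [0.5018, -0.1846, 0.2233]
eef_rot: [0.784, 0.621, -0.007, -0.012]
wrist_force: [0.3, 0.5, 0.2]
grip_width: 0.676
```

```bash
python3 loc.py; python3 - <<'E'
from workcell import vision,robot
import cv2,numpy as np,pickle
s=robot.state(); w=vision.capture("wrist"); sc=vision.capture("scene"); pickle.dump((s,w,sc),open("w5.pkl","wb"))
cv2.imwrite("pics/w5.png",cv2.resize(w["frame"][:,:,::-1],None,fx=1.5,fy=1.5,interpolation=cv2.INTER_CUBIC))
cv2.imwrite("pics/s5.png",cv2.resize(sc["frame"][165:255,200:345,::-1],None,fx=5,fy=5,interpolation=cv2.INTER_CUBIC))
E
```

```text
clock 7.5 loc mm [-109.6   42.2] tip z 212.3 F [0.3 0.5 0.2]
```

View pics/w5.png

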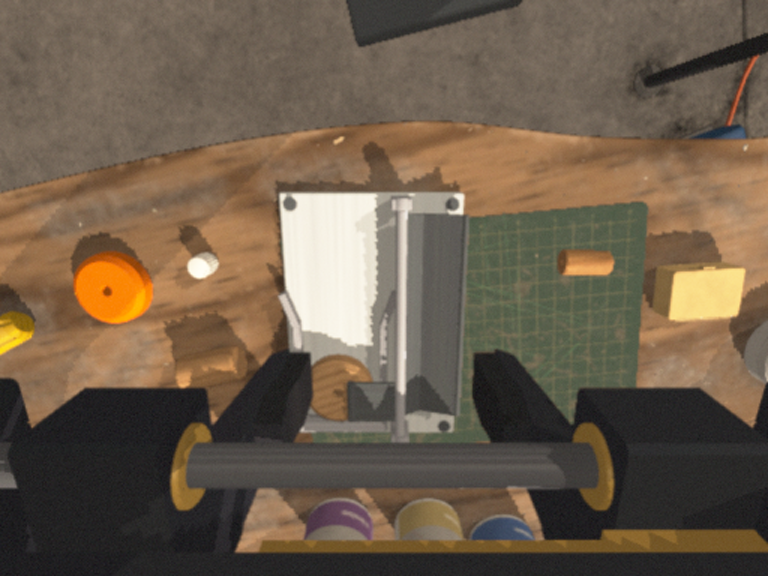

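View pics/s5.png

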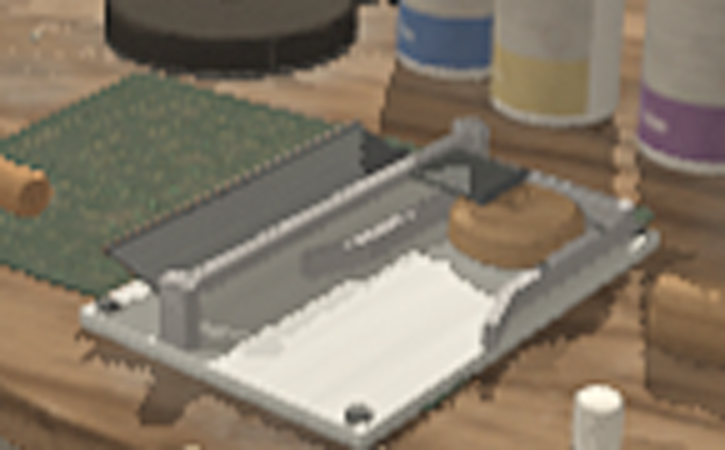

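Both views show the jaw resting on the foot's left half, at wrist (368,402) and scene crop (490,180). The foot's rear edge is at wrist (338,356), and the bystanders look unmoved. One numeric check of "home" follows.

```bash
python3 - <<'E'
import pickle; from h import *
s,c,sc=pickle.load(open("w5.pkl","rb"))
T=np.eye(4);T[:3,:3]=R.from_quat(s["eef_rot"]).as_matrix();T[:3,3]=s["tcp_pos"];W=T@np.array(c["mount"])
q=lambda u,v:((u+.5)/1.5-.5,(v+.5)/1.5-.5)
w=[onplane(c,*q(*p),.008,W) for p in((464,192),(279,193),(302,432))]
th,t,e=fit([(-.165,.1),(-.165,-.046),(.051,-.046)],w);print(np.degrees(th),t,(e*1e3).round(1).tolist())
M=R.from_euler('z',-th).as_matrix()[:2,:2]
for n,p,z in(('rear',(338,356),.026),('rod ends',(402,199),.034),('rod far',(400,440),.034),('hole/dark',(342,401),.026),('far edge',(335,421),.026),('stop face top',(330,423),.024)): print(n,((M@(onplane(c,*q(*p),z,W)[:2]-t))*1e3).round(1))
# circle fit on the visible wood boundary
f=c["frame"].astype(int); m=((f[:,:,0]-f[:,:,2])>25).astype(np.uint8); m[:,:205]=0; m[:,262:]=0; m[:228]=0; m[288:]=0
n,l,st,ce=cv2.connectedComponentsWithStats(m); k=1+st[1:,4].argmax(); print('blob',st[k])
E
```

```text
-12.16393027522894 [ 0.60053441 -0.24601269] [[1.8, -1.7], [-0.1, -0.1], [-1.7, 1.8]]
rear [-33.8  -5. ]
rod ends [-160.3   49.4]
rod far [41.6 44.9]
hole/dark [ 7.8 -3.8]
far edge [ 26.9 -10.9]
stop face top [ 30.1 -15.6]
blob [ 207  235   42   46 1246]
```

```bash
python3 -c "
from workcell import robot
print(robot.finish_job()); print(robot.state()['clock'])"
```

```text
the job is handed in; nothing more can be done
None
the job is handed in; nothing more can be done
```

The foot is loaded in the fixture and clamped, and the job was handed in at about 7.6 s on the robot's clock. One fingertip held the finger plate down, with the tips 16–17.5 mm above the table. The other pushed the foot along the lane under the raised jaw to the back stop. I then backed off about 4 mm, still holding the flap open, and lifted slowly so the jaw came down on the foot.

**Home against the stop:** The push stalled firmly, with about 26 N along the lane at the end. In the scene camera, the foot's right edge was at column 317–318, against 316 predicted for a fully seated foot.

**Clamped and clear:** The last pictures show the jaw resting on the foot and the gripper clear of everything, with about 0 N on the wrist. By eye, the bystanders and the orange look-alike have not moved.

**Weaker checks:**
- The final wrist-camera measurement agreed only to a few millimetres. It put the foot's rear edge at -34 mm instead of -30, and its far edge about 1 mm short of home. The fit of the fixture itself was also about 2 mm and 1° off, so I relied on the stall and the scene camera.
- The stall came with the tool 3–4 mm further along than calculated. That could come from calibration error, narrower fingertips or slight tool tilt.
- The flap's angle was judged from the pictures and the fingertip height, because no reading of it was available.

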